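# Sort out the unbalanced spray arm on the knife-edge balance

### The arm

A 6-joint arm with a two-finger parallel gripper is mounted at the origin on a cart in front of the work surface, level with it; the furniture and walls round the work are solid. World frame = base frame: x ahead of the robot, y to its left, z up, the work surface at z = 0. Lengths are in mm, angles in rad, forces in N, time in s.
With the tool pointing down it reaches from about 300 to 775 mm from the base axis. Payload 14.6 kg.
Tool frame: the origin (TCP) lies midway between the tips of the shut fingers; the grasp point (between the pads) lies manip.tcp_to_grasp behind it (manip.tcp_to_grasp is the distance from the TCP to the grasp point, in mm); x points along the fingers, z is the direction in which the jaws open and shut, and the axes are right-handed (so a half turn about x gives the same grasp; the last joint's range is limited). The gripper opens to 94 mm and grips with 3 to 60 N. Pads are 16 mm wide; open, the fingers measure 119 mm over their backs; the gripper's body (75 mm by 177 mm) begins 78 mm behind the grasp point.
Start: joints at [-1.347, 0.3, 1.521, -0, 1.321, -0.067], TCP at [157.688, -526.9, 205.446] pointing down, gripper open.
Joint ranges: [-3.03, 3.03], [-0.79, 2.21], [0.23, 2.52], [-1.04, 4.18], [0, 3.07], [-2.55, 2.55]. Speed limits (rad/s): [2.22, 2.22, 2.57, 3.14, 3.14, 3.14].

### API

Orientations are given as [roll, pitch, yaw] about the fixed x, y, z axes, in that order (R = Rz(yaw) Ry(pitch) Rx(roll)).
In Python, from cell import manip gives the robot as it stands.
- The arm moves only by the shell command python3 -m jog 'ROWS' [FORCE]. ROWS is JSON, a list of rows, each an object of numbers: "grip": the opening, from 0 (shut) to 1 (fully open); "tx", "ty", "tz": the shift along the tool's x, y, z in units of 40 mm (1.0 is 40 mm); "turn": the turn about the tool's x in units of 6 degrees (1.0 is 6 degrees). In form: [{"grip": .., "tx": .., "ty": .., "tz": .., "turn": ..}, ...]. A call has 1 to 12 rows; each row is the pose to reach, as a shift and turn from the pose commanded when the call began, along the tool's axes at that moment; what a row does not reach only later rows make up. A row lasts 1/12 s, in which the tool goes at most 41.7 mm and 7.16 degrees, less where a joint would pass 70% of its speed; a pose out of reach is approached as far as the arm can. A call with a gripper value outside its range is refused whole. The fingers move at their own pace and stop on an object; FORCE is the grip in N (left out, the last holds). Time passes only in rows, so rows that repeat a pose let the fingers close. It gives the time, the measured TCP pose, the force and the opening at its end, in the units of the state.
- manip.read_state(): the state, without advancing time (a new reading comes with each control period).
- manip.camera(name): name is "side" or "top"; returns a dict with "image" (400x640x3 uint8, red, green, blue), "fx", "fy", "cx", "cy" (pixels), "eye" and "attitude" of the camera in the world. Camera axes: x right, y up, looking along -z (the intrinsics and any distortion apply to the point x, -y, -z); pixel columns grow to the right and rows downward; lengths in mm; the calibration is good to about 2 mm. A picture is of the moment at which its call begins. There is no depth.
- manip.sign_off(): hands the job in, once; it reports no verdict.
The state is a dict: "clock": time; "joints": joint angles; "qd": joint speeds; "effort": joint torques, N m; "eef_pos": TCP position; "eef_rot": TCP orientation; "wrist_force": force on the tool from outside, world axes, zero at the start; "moment": the same for the moment, N m; "finger_gap": finger opening in mm.
Only numpy, scipy, OpenCV 4.12 (cv2) and the standard library are available. Lean on these libraries where they do the work, as an engineer would, in place of code of your own. Each camera call takes 0.05 s, during which the arm holds its last target. There are 200 camera calls.

### The job

One of the two look-alike dishwasher spray arms has something stuck inside one end, so it is out of balance: find out which by laying an arm, centred and lengthwise, in the cradle of the knife-edge balance and seeing whether it stays about level or tips right over. Finish with the sound arm lying centred and level in the cradle and the out-of-balance one lying flat in the middle of the shallow tray, both hub up and let go.

Things in the scene. Friction and masses are not known exactly. Their poses are not given: they have to be found in the camera images.
- spray_1: one of two look-alike spray arms: flat-sided steel bar 240 mm long (x), 34 wide (y), 22 thick, with a round grey hub cap (27 mm across, 8 high) on top at mid-length. Origin: centre of the underside; z up through the hub. 0.11 kg if sound, 0.18 if out of balance; which one is sound changes from start to start. Starts flat on the worktop, hub up. Grasp across its width at mid-length.
- spray_2: the other spray arm: same size, shape and frame as spray_1. Exactly one of the two has a dead weight hidden 98 mm from the middle, toward its own +x end.
- cradle_mid (a point): middle of the cradle's upper face, where the middle of the arm's underside rests; 76 mm over the worktop; tilts with the cradle. x along the cradle, y along the edge, z up. Foot 130 x 70 mm; cradle plank 140 x 24 mm (narrower than the arm: fingers pass beside it); cheeks 14 mm above it, 47 to 63 mm either side of the middle, 56 mm apart, so an arm has 11 mm to spare each side.
- cradle (a joint): tilt of the balance's cradle on its edge, rad; 0 is level, stops at -0.25 and 0.25, weak centring spring of 0.13 Nm per rad. A sound arm laid within 15 mm of the middle keeps it within about 0.16; the out-of-balance arm laid there tips it to about 0.25, either way, within a second.
- tray: shallow open steel tray fixed on the worktop, 270 mm (x) by 115 mm (y), 14 mm high over all, walls and floor 4 mm thick. Origin: centre of the underside; z up. An arm lies in it lengthwise, 4 mm above the origin.

How it is judged:
By the outcome, as a careful person would: the job done as asked, in the order asked, and still so for the second after the job is handed in, with the robot touching nothing.
It also fails if it takes over 72 s, if anything falls off the work surface, if the arm or the gripper's body presses on something with over 40 N, if the wrist force passes 120 N, or if a joint passes its speed limit or range.

## Working session

There is one attempt and no reset: what is moved stays moved. The work goes in short steps, Python scripts to look and compute and a shell command to move; the robot and the scene stay as the last step left them, time stands still between calls to the robot, and variables do not carry over. Pictures are saved under pics/ and viewed, about 8 in all and at most 12, crops included, and the job is handed in when it is done.

```bash
ls; mkdir -p pics
python3 - <<'E'
from cell import manip
import cv2
s=manip.read_state();print(s,manip.tcp_to_grasp)
for n in("top","side"):
    c=manip.camera(n);print(n,{k:v for k,v in c.items() if k!="image"})
    cv2.imwrite(f"pics/{n}0.png",c["image"][:,:,::-1])
E
```

```text
pics
{'clock': 0.0, 'joints': array([-1.34659121e+00,  3.00423753e-01,  1.52160984e+00, -2.73797633e-05,
        1.32071237e+00, -6.66124957e-02]), 'qd': array([-3.39644568e-04,  3.63607723e-05,  1.98006224e-03, -1.28977303e-03,
       -8.25767660e-04,  7.81004561e-04]), 'effort': array([ 4.31590797e-05, -5.31808662e+01, -3.52734590e+01,  7.08745932e-02,
        2.44126737e-02, -7.24643428e-05]), 'eef_pos': array([ 157.62627493, -526.63828706,  204.90014017]), 'eef_rot': array([3.09797083, 1.56964271, 1.81799891]), 'wrist_force': array([-0.38591278, -0.50875808, -0.13294416]), 'moment': array([ 0.00146305, -0.01782962, -0.03199132]), 'finger_gap': 94.12827895512042} 18.8
top {'fx': 399.3448149034199, 'fy': 399.3448149034199, 'cx': 310.04610931122284, 'cy': 197.9031028576714, 'eye': array([485.13604683,  45.03130971, 963.2449453 ]), 'attitude': array([ 0.03386201, -0.01550306, -1.58759869])}
side {'fx': 488.0821365073338, 'fy': 488.0821365073338, 'cx': 322.57622674814206, 'cy': 200.31569796590057, 'eye': array([ 465.88901767, -908.86669263,  433.11068499]), 'attitude': array([ 1.22365918, -0.02436516, -0.05907547])}
```

View pics/top0.png

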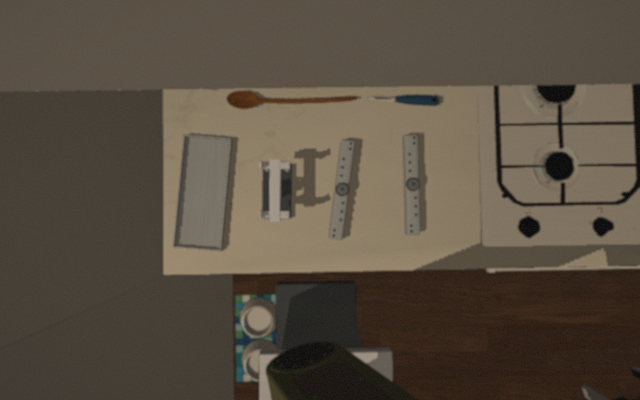

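View pics/side0.png

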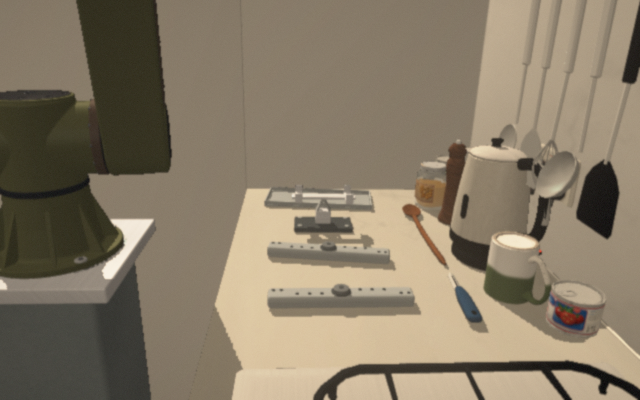

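```bash
cat > h.py <<'E'
from cell import manip
import numpy as np, cv2
from scipy.spatial.transform import Rotation as Ro
def shot(n,name=None):
    c=manip.camera(n); c['R']=Ro.from_euler('xyz',c['attitude']).as_matrix()
    if name: cv2.imwrite(f"pics/{name}.png",c["image"][:,:,::-1])
    return c
def ray(c,uv):
    uv=np.atleast_2d(np.array(uv,float))
    return np.c_[(uv[:,0]-c['cx'])/c['fx'],-(uv[:,1]-c['cy'])/c['fy'],-np.ones(len(uv))]@c['R'].T
def onplane(c,uv,z):
    d=ray(c,uv); return c['eye']+d*((z-c['eye'][2])/d[:,2])[:,None]
def pix(c,P):
    p=(np.atleast_2d(P)-c['eye'])@c['R']
    return np.c_[c['cx']+c['fx']*p[:,0]/-p[:,2],c['cy']-c['fy']*p[:,1]/-p[:,2]]
def tool():
    s=manip.read_state(); R=Ro.from_euler('xyz',s['eef_rot']).as_matrix()
    return s,R
def goto(target_grasp,yaw_jaw):
    """units of move so the grasp point gets to target with jaw axis along yaw_jaw (mod pi)"""
    s,R=tool(); tcp=np.array(target_grasp,float)+[0,0,-manip.tcp_to_grasp]
    d=R.T@(tcp-s['eef_pos'])/40
    a=np.arctan2(R[1,2],R[0,2]); t=(yaw_jaw-a+np.pi/2)%np.pi-np.pi/2
    return dict(t=round(s['clock'],2),pos=s['eef_pos'].round(1),tx_ty_tz=d.round(2),turn=round(-np.degrees(t)/6,2),
      jawyaw=round(a,3),tilt=np.degrees(np.arccos(-R[2,0])).round(2),q6=round(s['joints'][5],2),gap=round(s['finger_gap'],1),F=s['wrist_force'].round(1))
def rect(P):
    (c,(w,h),a)=cv2.minAreaRect(P[:,:2].astype(np.float32))
    if w<h: a+=90;w,h=h,w
    a=(a+90)%180-90
    return np.round(c,1),round(w,1),round(h,1),round(np.radians(a),3)
E
python3 - <<'E'
from h import *
c=shot("top"); im=c['image'];hsv=cv2.cvtColor(im,cv2.COLOR_RGB2HSV)
s=hsv[...,1];v=hsv[...,2]
m=((s<55)&(v>60)).astype(np.uint8)*255; m[:125]=0;m[252:]=0;m[:,:168]=0;m[:,470:]=0
n,l,st,ce=cv2.connectedComponentsWithStats(m)
for i in range(1,n):
    if st[i,4]>60:
        cs,_=cv2.findContours((l==i).astype(np.uint8),0,1);P=cs[0][:,0]
        print(st[i],[ (z,rect(onplane(c,P,z))) for z in (14,22,76)])
g=cv2.cvtColor(im,cv2.COLOR_RGB2GRAY)
crop=im[120:260,165:435,::-1]
cr=cv2.resize(crop,None,fx=2.9,fy=2.9,interpolation=cv2.INTER_CUBIC); mm=cv2.cvtColor(cv2.resize(m[120:260,165:435],None,fx=1,fy=1),cv2.COLOR_GRAY2BGR)
cv2.imwrite("pics/crop1.png",np.vstack([cr,np.pad(mm,((0,0),(0,cr.shape[1]-mm.shape[1]),(0,0)))]))
for u,w in((342.5,189),(413,184)): print('hub',onplane(c,[u,w],30))
print(goto([485,-32,60],np.pi/2))
E
```

```text
[ 173  134   60  117 5573] [(14, (array([536. , 284.4]), 269.3, 117.6, np.float64(-0.098))), (22, (array([535.6, 282.4]), 267.0, 116.6, np.float64(-0.098))), (76, (array([532.7, 268.7]), 251.7, 109.9, np.float64(-0.098)))]
[ 403  134   18  101 1502] [(14, (array([ 546.8, -213.6]), 239.7, 37.9, np.float64(0.002))), (22, (array([ 546.3, -211.5]), 237.7, 37.6, np.float64(0.002))), (76, (array([ 542.8, -196.7]), 224.0, 35.4, np.float64(0.002)))]
[ 329  139   26  101 1434] [(14, (array([537.3, -46.3]), 239.2, 35.4, np.float64(-0.145))), (22, (array([536.9, -45.5]), 237.2, 35.1, np.float64(-0.145))), (76, (array([533.9, -40.3]), 223.6, 33.0, np.float64(-0.145)))]
[ 259  158   33   64 1222] [(14, (array([538.6, 112.8]), 150.0, 76.1, np.float64(-0.015))), (22, (array([538.1, 112.2]), 148.7, 75.5, np.float64(-0.015))), (76, (array([535.1, 108.4]), 140.2, 71.2, np.float64(-0.015)))]
hub [[536.13948721 -46.36571978  30.        ]]
hub [[ 545.26289034 -212.53104671   30.        ]]
{'t': 0.15, 'pos': array([ 157.7, -526.7,  205. ]), 'tx_ty_tz': array([ 4.1 , 11.39, -9.5 ]), 'turn': np.float64(2.78), 'jawyaw': np.float64(-1.28), 'tilt': np.float64(0.05), 'q6': np.float64(-0.07), 'gap': 94.1, 'F': array([0.2, 0.2, 0.3])}
```

View pics/crop1.png

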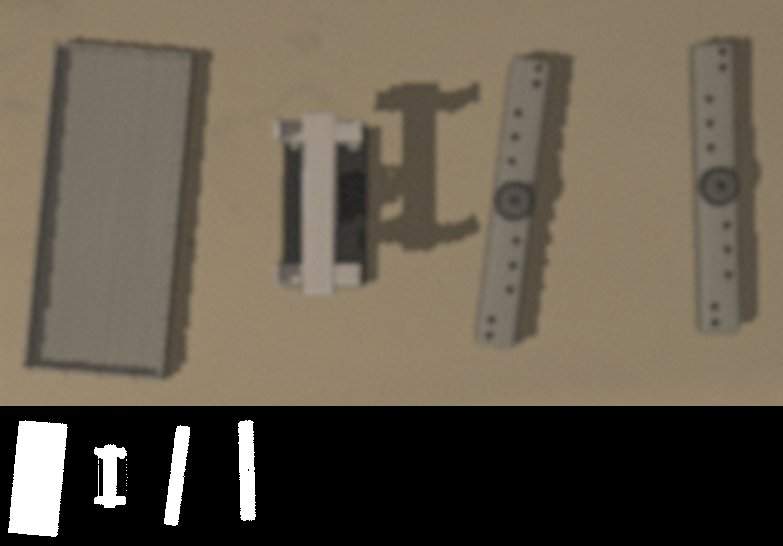

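Run:
```python
from h import *
c=shot("top")
f=lambda x,y:(165+x/2.9,120+y/2.9)
a=onplane(c,f(319.5,113),76)[0];b=onplane(c,f(318.5,296),76)[0]
print(a,b,(a+b)/2,np.arctan2((a-b)[1],(a-b)[0]))
print('foot',onplane(c,[f(284,125),f(368,125),f(284,285),f(366,285)],10).round())
print(goto([536.5,-46,123.8],np.pi/2-.145))
```

```text
[603.00043322 106.99876203  76.        ] [462.66202908 109.70567289  76.        ] [532.83123115 108.35221746  76.        ] -0.019286062501598027
foot [[602. 141.  10.]
 [601.  72.  10.]
 [470. 143.  10.]
 [469.  75.  10.]]
{'t': 0.2, 'pos': array([ 157.7, -526.7,  205.1]), 'tx_ty_tz': array([ 2.51, 12.52, -8.8 ]), 'turn': np.float64(4.16), 'jawyaw': np.float64(-1.28), 'tilt': np.float64(0.04), 'q6': np.float64(-0.07), 'gap': 94.3, 'F': array([-0.2,  0.5, -0. ])}
```

```bash
python3 -m jog '[{"ty":1,"tz":-0.7,"turn":0.4},{"ty":3,"tz":-2.1,"turn":2},{"ty":3,"tz":-2.1,"turn":2},{"ty":3,"tz":-2.1,"turn":2},{"ty":6,"tz":-4.2,"turn":4.16},{"ty":6,"tz":-4.2,"turn":4.16},{"ty":6,"tz":-4.2,"turn":4.16},{"ty":6,"tz":-4.2,"turn":4.16},{"ty":8,"tz":-5.6,"turn":4.16},{"ty":8,"tz":-5.6,"turn":4.16},{"ty":8,"tz":-5.6,"turn":4.16},{"ty":8,"tz":-5.6,"turn":4.16}]' 30
python3 -c "
from h import *
print(goto([536.5,-46,123.8],np.pi/2-.145))"
```

```text
{'t': 0.2, 'pos': array([ 157.7, -526.7,  205.1]), 'tx_ty_tz': array([ 2.51, 12.52, -8.8 ]), 'turn': np.float64(4.16), 'jawyaw': np.float64(-1.28), 'tilt': np.float64(0.04), 'q6': np.float64(-0.07), 'gap': 94.3, 'F': array([-0.2,  0.5, -0. ])}$[0]: bad value
```

```bash
python3 -m jog '[{"grip":1,"tx":0,"ty":1,"tz":-0.7,"turn":0.4},{"grip":1,"tx":0,"ty":3,"tz":-2.1,"turn":2},{"grip":1,"tx":0,"ty":3,"tz":-2.1,"turn":2},{"grip":1,"tx":0,"ty":3,"tz":-2.1,"turn":2},{"grip":1,"tx":0,"ty":8,"tz":-5.6,"turn":4.16},{"grip":1,"tx":0,"ty":8,"tz":-5.6,"turn":4.16},{"grip":1,"tx":0,"ty":8,"tz":-5.6,"turn":4.16},{"grip":1,"tx":0,"ty":8,"tz":-5.6,"turn":4.16},{"grip":1,"tx":0,"ty":8,"tz":-5.6,"turn":4.16},{"grip":1,"tx":0,"ty":8,"tz":-5.6,"turn":4.16},{"grip":1,"tx":0,"ty":8,"tz":-5.6,"turn":4.16},{"grip":1,"tx":0,"ty":8,"tz":-5.6,"turn":4.16}]' 30
python3 -c "
from h import *
print(goto([536.5,-46,123.8],np.pi/2-.145))"
```

```text
clock: 1.2
eef_pos: [400.9, -219.0, 205.4]
eef_rot: [-2.036, 1.571, 2.536]
wrist_force: [0.4, -0.3, 0.4]
finger_gap: 94.1
{'t': 1.2, 'pos': array([ 400.9, -219. ,  205.4]), 'tx_ty_tz': array([ 2.51,  2.75, -4.76]), 'turn': np.float64(0.04), 'jawyaw': np.float64(-1.712), 'tilt': np.float64(0.01), 'q6': np.float64(1.13), 'gap': 94.1, 'F': array([ 0.4, -0.3,  0.4])}
```

```bash
python3 -m jog '[{"grip":1,"tx":0,"ty":2.75,"tz":-4.76,"turn":0.04},{"grip":1,"tx":0,"ty":2.75,"tz":-4.76,"turn":0.04},{"grip":1,"tx":0,"ty":2.75,"tz":-4.76,"turn":0.04},{"grip":1,"tx":0,"ty":2.75,"tz":-4.76,"turn":0.04},{"grip":1,"tx":0,"ty":2.75,"tz":-4.76,"turn":0.04},{"grip":1,"tx":0,"ty":2.75,"tz":-4.76,"turn":0.04},{"grip":1,"tx":1,"ty":2.75,"tz":-4.76,"turn":0.04},{"grip":1,"tx":2,"ty":2.75,"tz":-4.76,"turn":0.04},{"grip":1,"tx":3,"ty":2.75,"tz":-4.76,"turn":0.04},{"grip":1,"tx":3.5,"ty":2.75,"tz":-4.76,"turn":0.04},{"grip":1,"tx":3.5,"ty":2.75,"tz":-4.76,"turn":0.04},{"grip":1,"tx":3.5,"ty":2.75,"tz":-4.76,"turn":0.04}]' 30
python3 -c "
from h import *
print(goto([536.5,-46,24.3],np.pi/2-.145))"
```

```text
clock: 2.2
eef_pos: [536.0, -49.3, 65.5]
eef_rot: [-1.492, 1.569, 3.07]
wrist_force: [0.3, 0.2, 0.7]
finger_gap: 94.1
{'t': 2.2, 'pos': array([536. , -49.3,  65.5]), 'tx_ty_tz': array([ 1.5 ,  0.  , -0.08]), 'turn': np.float64(-0.05), 'jawyaw': np.float64(-1.721), 'tilt': np.float64(0.08), 'q6': np.float64(1.56), 'gap': 94.1, 'F': array([0.3, 0.2, 0.7])}
```

```bash
python3 -m jog '[{"grip":1,"tx":0.8,"ty":0,"tz":0,"turn":0},{"grip":1,"tx":1.4,"ty":0,"tz":0,"turn":0},{"grip":1,"tx":1.5,"ty":0,"tz":0,"turn":0},{"grip":0,"tx":1.5,"ty":0,"tz":0,"turn":0},{"grip":0,"tx":1.5,"ty":0,"tz":0,"turn":0},{"grip":0,"tx":1.5,"ty":0,"tz":0,"turn":0},{"grip":0,"tx":1.5,"ty":0,"tz":0,"turn":0},{"grip":0,"tx":1.5,"ty":0,"tz":0,"turn":0},{"grip":0,"tx":1.5,"ty":0,"tz":0,"turn":0},{"grip":0,"tx":1.5,"ty":0,"tz":0,"turn":0},{"grip":0,"tx":1.5,"ty":0,"tz":0,"turn":0},{"grip":0,"tx":1.5,"ty":0,"tz":0,"turn":0}]' 30
python3 -c "
from h import *
print(goto([533,108.3,150],np.pi/2-.019))"
```

```text
clock: 3.2
eef_pos: [536.4, -48.0, 5.5]
eef_rot: [-2.919, 1.571, 1.644]
wrist_force: [0.5, 0.9, 1.0]
finger_gap: 37.3
{'t': 3.2, 'pos': array([536.4, -48. ,   5.5]), 'tx_ty_tz': array([-3.14, -0.66, -3.85]), 'turn': np.float64(-1.24), 'jawyaw': np.float64(-1.72), 'tilt': np.float64(0.0), 'q6': np.float64(1.56), 'gap': 37.3, 'F': array([0.5, 0.9, 1. ])}
```

```bash
python3 -m jog '[{"grip":0,"tx":0,"ty":0,"tz":0,"turn":0},{"grip":0,"tx":0,"ty":0,"tz":0,"turn":0},{"grip":0,"tx":0,"ty":0,"tz":0,"turn":0},{"grip":0,"tx":-0.5,"ty":0,"tz":0,"turn":0},{"grip":0,"tx":-1.2,"ty":0,"tz":0,"turn":0},{"grip":0,"tx":-2,"ty":0,"tz":0,"turn":0},{"grip":0,"tx":-2.8,"ty":0,"tz":-0.5,"turn":0},{"grip":0,"tx":-3.14,"ty":-0.2,"tz":-1.2,"turn":-0.4},{"grip":0,"tx":-3.14,"ty":-0.4,"tz":-2.1,"turn":-0.8},{"grip":0,"tx":-3.14,"ty":-0.6,"tz":-3,"turn":-1.24},{"grip":0,"tx":-3.14,"ty":-0.66,"tz":-3.6,"turn":-1.24},{"grip":0,"tx":-3.14,"ty":-0.66,"tz":-3.85,"turn":-1.24}]' 30
python3 -c "
from h import *
print(goto([533,108.3,99.8],np.pi/2-.019))
c=shot('top','t4');d=shot('side','s4')
cv2.imwrite('pics/b4.png',cv2.resize(np.hstack([c['image'][100:280,160:360,::-1],d['image'][100:280,230:430,::-1]]),None,fx=2,fy=2))"
```

```text
clock: 4.2
eef_pos: [532.6, 111.0, 131.0]
eef_rot: [-2.509, 1.571, 2.187]
wrist_force: [0.7, -0.2, -1.6]
finger_gap: 33.6
{'t': 4.2, 'pos': array([532.6, 111. , 131. ]), 'tx_ty_tz': array([1.25, 0.01, 0.07]), 'turn': np.float64(0.02), 'jawyaw': np.float64(-1.587), 'tilt': np.float64(0.02), 'q6': np.float64(1.73), 'gap': 33.6, 'F': array([ 0.7, -0.2, -1.6])}
```

View pics/b4.png

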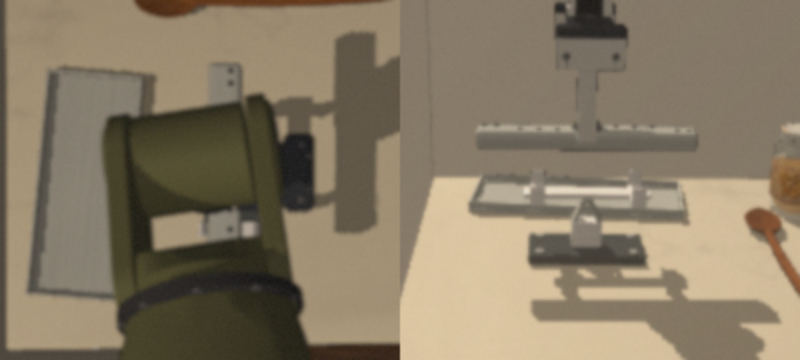

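```bash
python3 -m jog '[{"grip":0,"tx":0.3,"ty":0,"tz":0,"turn":0},{"grip":0,"tx":0.6,"ty":0,"tz":0,"turn":0},{"grip":0,"tx":0.9,"ty":0,"tz":0,"turn":0},{"grip":0,"tx":1.1,"ty":0,"tz":0,"turn":0},{"grip":0,"tx":1.2,"ty":0,"tz":0,"turn":0},{"grip":0,"tx":1.22,"ty":0,"tz":0,"turn":0},{"grip":0,"tx":1.22,"ty":0,"tz":0,"turn":0},{"grip":0,"tx":1.22,"ty":0,"tz":0,"turn":0},{"grip":0.5,"tx":1.22,"ty":0,"tz":0,"turn":0},{"grip":0.65,"tx":1.22,"ty":0,"tz":0,"turn":0},{"grip":0.65,"tx":1.22,"ty":0,"tz":0,"turn":0},{"grip":0.65,"tx":1.22,"ty":0,"tz":0,"turn":0}]' 30
python3 -m jog '[{"grip":0.65,"tx":0,"ty":0,"tz":0,"turn":0},{"grip":0.65,"tx":0,"ty":0,"tz":0,"turn":0},{"grip":0.65,"tx":0,"ty":0,"tz":0,"turn":0},{"grip":0.65,"tx":0,"ty":0,"tz":0,"turn":0},{"grip":0.65,"tx":0,"ty":0,"tz":0,"turn":0},{"grip":0.65,"tx":0,"ty":0,"tz":0,"turn":0},{"grip":0.65,"tx":0,"ty":0,"tz":0,"turn":0},{"grip":0.65,"tx":0,"ty":0,"tz":0,"turn":0},{"grip":0.65,"tx":0,"ty":0,"tz":0,"turn":0},{"grip":0.65,"tx":0,"ty":0,"tz":0,"turn":0},{"grip":0.65,"tx":0,"ty":0,"tz":0,"turn":0},{"grip":0.65,"tx":0,"ty":0,"tz":0,"turn":0}]'
python3 -c "
from h import *
print(goto([533,108.3,99.8],np.pi/2-.019))
d=shot('side','s5')
cv2.imwrite('pics/b5.png',cv2.resize(d['image'][100:280,230:430,::-1],None,fx=3,fy=3))"
```

```text
clock: 5.3
eef_pos: [533.2, 108.3, 82.5]
eef_rot: [1.702, 1.57, 0.112]
wrist_force: [-0.2, 0.3, -0.9]
finger_gap: 57.1
clock: 6.3
eef_pos: [533.1, 108.2, 82.2]
eef_rot: [2.873, 1.571, 1.283]
wrist_force: [0.1, -0.3, -0.3]
finger_gap: 61.5
{'t': 6.3, 'pos': array([533.1, 108.2,  82.2]), 'tx_ty_tz': array([ 0.03, -0.  , -0.  ]), 'turn': np.float64(-0.0), 'jawyaw': np.float64(-1.59), 'tilt': np.float64(0.0), 'q6': np.float64(1.72), 'gap': 61.5, 'F': array([ 0.1, -0.3, -0.3])}
```

View pics/b5.png

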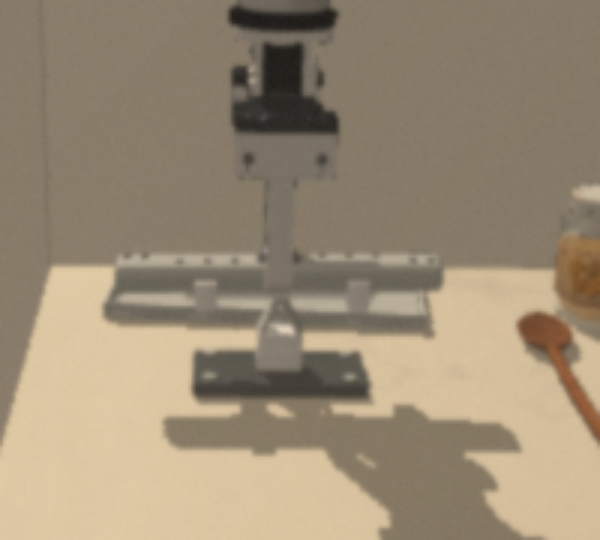

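```bash
python3 -m jog '[{"grip":0.65,"tx":-0.4,"ty":0,"tz":0,"turn":0},{"grip":0.65,"tx":-1,"ty":0,"tz":0,"turn":0},{"grip":0.65,"tx":-1.8,"ty":0,"tz":0,"turn":0},{"grip":0.65,"tx":-2.6,"ty":0,"tz":0,"turn":0},{"grip":0.65,"tx":-3,"ty":0,"tz":0,"turn":0},{"grip":1,"tx":-3,"ty":0,"tz":1,"turn":0},{"grip":1,"tx":-3,"ty":0,"tz":2,"turn":0},{"grip":1,"tx":-3,"ty":0,"tz":3,"turn":0},{"grip":1,"tx":-3,"ty":0,"tz":4,"turn":0},{"grip":1,"tx":-3,"ty":0,"tz":5,"turn":0},{"grip":1,"tx":-3,"ty":0,"tz":6,"turn":0},{"grip":1,"tx":-3,"ty":0,"tz":6,"turn":0}]'
python3 -c "
from h import *
print(goto([545.7,-212.3,24.3],np.pi/2+.002))
c=shot('top','t6');d=shot('side','s6')
cv2.imwrite('pics/b6.png',cv2.resize(np.hstack([c['image'][100:280,160:360,::-1],d['image'][100:280,230:430,::-1]]),None,fx=2,fy=2))"
```

```text
clock: 7.35
eef_pos: [527.9, -137.4, 202.1]
eef_rot: [-0.081, 1.57, -1.676]
wrist_force: [-0.4, -0.5, 0.2]
finger_gap: 94.0
{'t': 7.35, 'pos': array([ 527.9, -137.4,  202.1]), 'tx_ty_tz': array([4.92, 0.49, 1.86]), 'turn': np.float64(-0.25), 'jawyaw': np.float64(-1.595), 'tilt': np.float64(0.06), 'q6': np.float64(1.27), 'gap': 94.0, 'F': array([-0.4, -0.5,  0.2])}
```

View pics/b6.png

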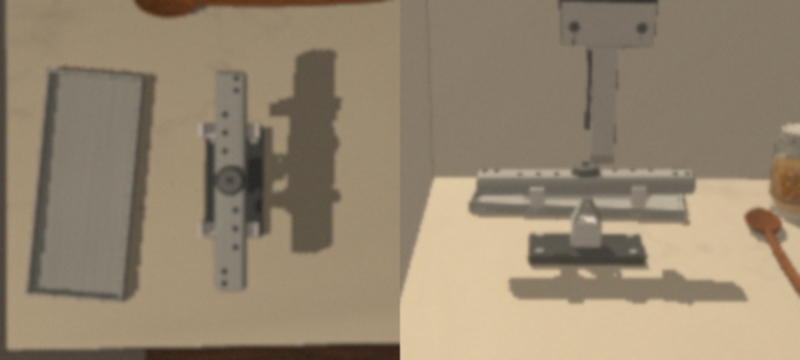

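```bash
python3 -m jog '[{"grip":1,"tx":0,"ty":0.3,"tz":1,"turn":-0.25},{"grip":1,"tx":0,"ty":0.49,"tz":1.95,"turn":-0.25},{"grip":1,"tx":0.4,"ty":0.49,"tz":1.95,"turn":-0.25},{"grip":1,"tx":1.2,"ty":0.49,"tz":1.95,"turn":-0.25},{"grip":1,"tx":2,"ty":0.49,"tz":1.95,"turn":-0.25},{"grip":1,"tx":2.8,"ty":0.49,"tz":1.95,"turn":-0.25},{"grip":1,"tx":3.3,"ty":0.49,"tz":1.95,"turn":-0.25},{"grip":1,"tx":3.5,"ty":0.49,"tz":1.95,"turn":-0.25},{"grip":1,"tx":3.5,"ty":0.49,"tz":1.95,"turn":-0.25},{"grip":1,"tx":3.5,"ty":0.49,"tz":1.95,"turn":-0.25}]'
python3 -c "
from h import *
print(goto([545.7,-212.3,24.3],np.pi/2+.002))"
```

```text
clock: 8.28
eef_pos: [547.3, -209.6, 63.3]
eef_rot: [1.224, 1.57, -0.339]
wrist_force: [0.2, 1.2, -0.1]
finger_gap: 93.9
{'t': 8.28, 'pos': array([ 547.3, -209.6,   63.3]), 'tx_ty_tz': array([ 1.44, -0.04,  0.07]), 'turn': np.float64(0.06), 'jawyaw': np.float64(-1.563), 'tilt': np.float64(0.06), 'q6': np.float64(1.13), 'gap': 93.9, 'F': array([ 0.2,  1.2, -0.1])}
```

```bash
python3 -m jog '[{"grip":1,"tx":0.8,"ty":-0.04,"tz":0.05,"turn":0},{"grip":1,"tx":1.35,"ty":-0.04,"tz":0.05,"turn":0},{"grip":1,"tx":1.44,"ty":-0.04,"tz":0.05,"turn":0},{"grip":0,"tx":1.44,"ty":-0.04,"tz":0.05,"turn":0},{"grip":0,"tx":1.44,"ty":-0.04,"tz":0.05,"turn":0},{"grip":0,"tx":1.44,"ty":-0.04,"tz":0.05,"turn":0},{"grip":0,"tx":1.44,"ty":-0.04,"tz":0.05,"turn":0},{"grip":0,"tx":1.44,"ty":-0.04,"tz":0.05,"turn":0},{"grip":0,"tx":1.44,"ty":-0.04,"tz":0.05,"turn":0},{"grip":0,"tx":1.44,"ty":-0.04,"tz":0.05,"turn":0},{"grip":0,"tx":1.44,"ty":-0.04,"tz":0.05,"turn":0},{"grip":0,"tx":1.44,"ty":-0.04,"tz":0.05,"turn":0}]' 50
python3 -m jog '[{"grip":0,"tx":0,"ty":0,"tz":0,"turn":0},{"grip":0,"tx":0,"ty":0,"tz":0,"turn":0},{"grip":0,"tx":0,"ty":0,"tz":0,"turn":0},{"grip":0,"tx":0,"ty":0,"tz":0,"turn":0},{"grip":0,"tx":-0.4,"ty":0,"tz":0,"turn":0},{"grip":0,"tx":-1,"ty":0,"tz":0,"turn":0},{"grip":0,"tx":-1.8,"ty":0,"tz":0,"turn":0},{"grip":0,"tx":-2.6,"ty":0,"tz":0,"turn":0},{"grip":0,"tx":-3.4,"ty":0,"tz":0,"turn":0},{"grip":0,"tx":-4.2,"ty":0,"tz":0,"turn":0},{"grip":0,"tx":-5,"ty":0,"tz":0,"turn":0},{"grip":0,"tx":-5,"ty":0,"tz":0,"turn":0}]'
python3 -c "
from h import *
print(goto([536,284.4,224],np.pi/2-.098))
s=manip.read_state();print(s['moment'],s['wrist_force'])
d=shot('side','s7')
cv2.imwrite('pics/b7.png',d['image'][:,:,::-1])"
```

```text
clock: 9.28
eef_pos: [545.0, -212.1, 4.7]
eef_rot: [-0.812, 1.571, -2.376]
wrist_force: [-0.3, -0.3, -0.8]
finger_gap: 37.4
clock: 10.28
eef_pos: [546.7, -212.9, 211.1]
eef_rot: [1.136, 1.562, -0.427]
wrist_force: [0.7, -0.6, -1.2]
finger_gap: 33.5
{'t': 10.28, 'pos': array([ 546.7, -212.9,  211.1]), 'tx_ty_tz': array([  0.1 ,  -0.18, -12.43]), 'turn': np.float64(1.0), 'jawyaw': np.float64(-1.564), 'tilt': np.float64(0.52), 'q6': np.float64(1.13), 'gap': 33.5, 'F': array([ 0.7, -0.6, -1.2])}
[-0.01621432  0.04311455 -0.00480769] [ 0.65532766 -0.59114942 -1.21450819]
```

View pics/b7.png

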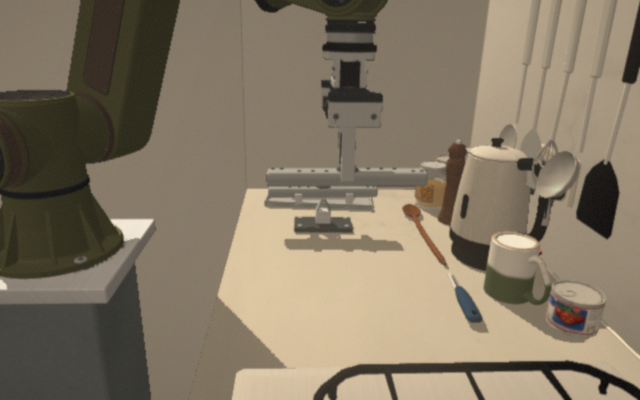

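```bash
python3 -m jog '[{"grip":0,"tx":0,"ty":0,"tz":-0.4,"turn":0},{"grip":0,"tx":0,"ty":0,"tz":-1.2,"turn":0},{"grip":0,"tx":0,"ty":0,"tz":-2.1,"turn":0.1},{"grip":0,"tx":0,"ty":0,"tz":-3,"turn":0.2},{"grip":0,"tx":0,"ty":-0.1,"tz":-3.9,"turn":0.3},{"grip":0,"tx":0,"ty":-0.1,"tz":-4.8,"turn":0.4},{"grip":0,"tx":0,"ty":-0.1,"tz":-5.7,"turn":0.5},{"grip":0,"tx":0,"ty":-0.1,"tz":-6.6,"turn":0.6},{"grip":0,"tx":0,"ty":-0.1,"tz":-7.5,"turn":0.7},{"grip":0,"tx":0,"ty":-0.18,"tz":-8.4,"turn":0.8},{"grip":0,"tx":0,"ty":-0.18,"tz":-9.3,"turn":0.9},{"grip":0,"tx":0,"ty":-0.18,"tz":-10.2,"turn":1}]'
python3 -m jog '[{"grip":0,"tx":0,"ty":0,"tz":-0.8,"turn":0},{"grip":0,"tx":0,"ty":0,"tz":-1.5,"turn":0},{"grip":0,"tx":0,"ty":0,"tz":-2,"turn":0},{"grip":0,"tx":0,"ty":0,"tz":-2.2,"turn":0},{"grip":0,"tx":0,"ty":0,"tz":-2.2,"turn":0},{"grip":0,"tx":0,"ty":0,"tz":-2.2,"turn":0},{"grip":0,"tx":0,"ty":0,"tz":-2.2,"turn":0}]'
python3 -c "
from h import *
print(goto([536,284.4,28.3],np.pi/2-.098))"
```

```text
clock: 11.33
eef_pos: [534.0, 197.4, 202.8]
eef_rot: [-1.2, 1.568, -2.869]
wrist_force: [1.4, -0.7, -1.6]
finger_gap: 33.4
clock: 11.92
eef_pos: [543.6, 282.1, 204.2]
eef_rot: [-0.85, 1.57, -2.519]
wrist_force: [0.0, 0.2, -1.6]
finger_gap: 33.4
{'t': 11.92, 'pos': array([543.6, 282.1, 204.2]), 'tx_ty_tz': array([ 4.87, -0.19, -0.04]), 'turn': np.float64(-0.01), 'jawyaw': np.float64(-1.67), 'tilt': np.float64(0.05), 'q6': np.float64(2.09), 'gap': 33.4, 'F': array([ 0. ,  0.2, -1.6])}
```

```bash
python3 -m jog '[{"grip":0,"tx":0.4,"ty":-0.2,"tz":0,"turn":0},{"grip":0,"tx":1.1,"ty":-0.2,"tz":0,"turn":0},{"grip":0,"tx":1.9,"ty":-0.2,"tz":0,"turn":0},{"grip":0,"tx":2.7,"ty":-0.2,"tz":0,"turn":0},{"grip":0,"tx":3.4,"ty":-0.2,"tz":0,"turn":0},{"grip":0,"tx":3.9,"ty":-0.2,"tz":0,"turn":0},{"grip":0,"tx":4.1,"ty":-0.2,"tz":0,"turn":0},{"grip":0,"tx":4.1,"ty":-0.2,"tz":0,"turn":0},{"grip":0,"tx":4.1,"ty":-0.2,"tz":0,"turn":0},{"grip":0,"tx":4.1,"ty":-0.2,"tz":0,"turn":0}]'
python3 -c "
from h import *
print(goto([536,284.4,28.3],np.pi/2-.098))
c=shot('top','t8');d=shot('side','s8')
cv2.imwrite('pics/b8.png',cv2.resize(np.hstack([c['image'][100:280,160:360,::-1],d['image'][100:280,230:430,::-1]]),None,fx=2,fy=2))"
```

```text
clock: 12.75
eef_pos: [536.5, 284.2, 42.4]
eef_rot: [2.079, 1.568, 0.41]
wrist_force: [-0.0, -0.0, -1.8]
finger_gap: 33.4
{'t': 12.75, 'pos': array([536.5, 284.2,  42.4]), 'tx_ty_tz': array([ 0.82, -0.01, -0.  ]), 'turn': np.float64(-0.0), 'jawyaw': np.float64(-1.669), 'tilt': np.float64(0.15), 'q6': np.float64(2.1), 'gap': 33.4, 'F': array([-0. , -0. , -1.8])}
```

View pics/b8.png

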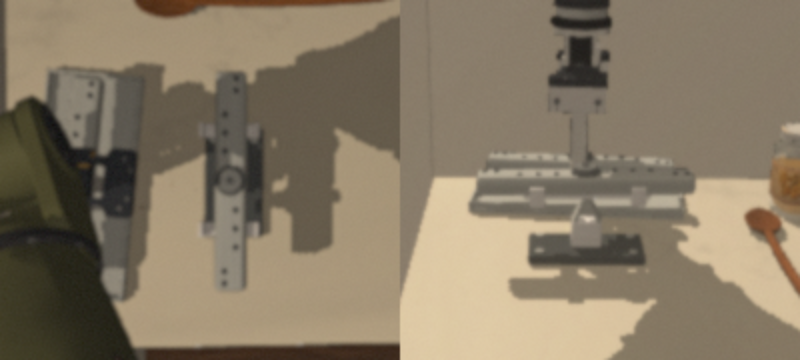

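```bash
python3 -m jog '[{"grip":0,"tx":0.3,"ty":0,"tz":0,"turn":0},{"grip":0,"tx":0.6,"ty":0,"tz":0,"turn":0},{"grip":0,"tx":0.78,"ty":0,"tz":0,"turn":0},{"grip":0,"tx":0.82,"ty":0,"tz":0,"turn":0},{"grip":0,"tx":0.82,"ty":0,"tz":0,"turn":0},{"grip":0,"tx":0.82,"ty":0,"tz":0,"turn":0},{"grip":0.5,"tx":0.82,"ty":0,"tz":0,"turn":0},{"grip":0.55,"tx":0.82,"ty":0,"tz":0,"turn":0},{"grip":0.55,"tx":0.82,"ty":0,"tz":0,"turn":0},{"grip":0.55,"tx":0.82,"ty":0,"tz":0,"turn":0},{"grip":0.55,"tx":0.82,"ty":0,"tz":0,"turn":0},{"grip":0.55,"tx":0.82,"ty":0,"tz":0,"turn":0}]'
python3 -m jog '[{"grip":0.55,"tx":-0.3,"ty":0,"tz":0,"turn":0},{"grip":0.55,"tx":-0.8,"ty":0,"tz":0,"turn":0},{"grip":0.55,"tx":-1.6,"ty":0,"tz":0,"turn":0},{"grip":0.55,"tx":-2.4,"ty":0,"tz":0,"turn":0},{"grip":0.55,"tx":-3.2,"ty":0,"tz":0,"turn":0},{"grip":0.55,"tx":-4,"ty":0,"tz":0,"turn":0},{"grip":0.55,"tx":-4.8,"ty":0,"tz":0,"turn":0},{"grip":0.55,"tx":-5,"ty":0,"tz":1,"turn":0},{"grip":0.55,"tx":-5,"ty":0,"tz":2,"turn":0},{"grip":0.55,"tx":-5,"ty":0,"tz":3,"turn":0},{"grip":0.55,"tx":-5,"ty":0,"tz":4,"turn":0},{"grip":0.55,"tx":-5,"ty":0,"tz":5,"turn":0}]'
python3 -m jog '[{"grip":0.55,"tx":0,"ty":0,"tz":1,"turn":0},{"grip":0.55,"tx":0,"ty":0,"tz":2,"turn":0},{"grip":0.55,"tx":0,"ty":0,"tz":3,"turn":0},{"grip":0.55,"tx":0,"ty":0,"tz":4,"turn":0},{"grip":0.55,"tx":0,"ty":0,"tz":5,"turn":0},{"grip":0.55,"tx":0,"ty":0,"tz":6,"turn":0},{"grip":0.55,"tx":0,"ty":0,"tz":6,"turn":0},{"grip":0.55,"tx":0,"ty":0,"tz":6,"turn":0},{"grip":0.55,"tx":0,"ty":0,"tz":6,"turn":0}]'
python3 -c "
from h import *
c=shot('top','t9');d=shot('side','s9');c['image']=c['image']
cv2.imwrite('pics/b9.png',cv2.resize(np.hstack([c['image'][100:280,160:360,::-1],d['image'][100:280,230:430,::-1]]),None,fx=2,fy=2))"
```

```text
clock: 13.85
eef_pos: [535.6, 284.2, 7.7]
eef_rot: [-1.272, 1.571, -2.94]
wrist_force: [0.3, 0.1, 0.6]
finger_gap: 51.6
clock: 14.85
eef_pos: [515.4, 83.5, 208.9]
eef_rot: [1.722, 1.57, 0.054]
wrist_force: [1.4, -0.2, 0.9]
finger_gap: 51.6
clock: 15.6
eef_pos: [492.6, -153.4, 208.4]
eef_rot: [1.656, 1.57, -0.012]
wrist_force: [-0.4, -0.0, 0.3]
finger_gap: 51.8
```

View pics/b9.png

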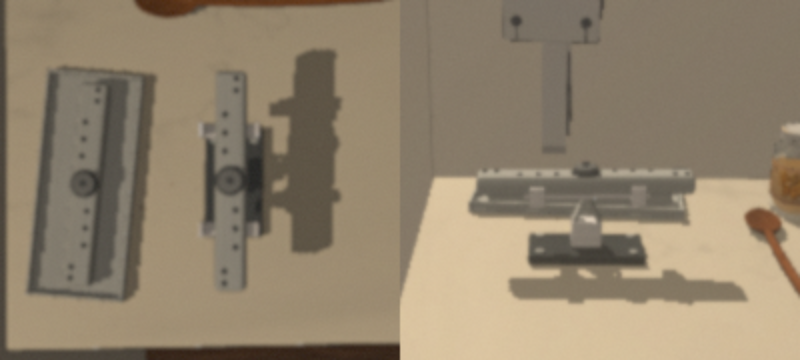

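```bash
python3 -c "
from h import *
c=shot('top')
print(onplane(c,(160+84/2,100+183/2),34),onplane(c,(160+230/2,100+180/2),106))
print(pix(c,[[536,284.4,14],[532.8,108.4,76]]))
print('tray corners',onplane(c,[(160+50/2,100+67/2),(160+155/2,100+75/2),(160+28/2,100+291/2),(160+125/2,100+299/2)],14).round())"
```

```text
[[535.31404275 280.51783321  34.        ]] [[532.14832097 106.19930393 106.        ]]
[[202.50381953 191.65803135]
 [274.97912482 190.4470288 ]]
tray corners [[675. 325.  14.]
 [664. 200.  14.]
 [410. 352.  14.]
 [399. 238.  14.]]
```

```bash
python3 -c "
from cell import manip
print(manip.sign_off(), manip.read_state()['clock'])"
```

```text
the job is handed in; nothing more can be done
the job is handed in; nothing more can be done
```

The job is handed in, at about 15.7 s on the clock. The sound arm is lying level in the cradle and the out-of-balance one is flat in the tray, both hub up and let go.

- **Balance test:** I laid the arm nearer the balance in the cradle and let go. It stayed level for more than a second with the fingers open, and again once the gripper was clear, so it is the sound one. I left it there.
- **Other arm:** I never put it on the balance. I took it to be the out-of-balance one because exactly one is. The wrist showed about 1.8 N and a moment of about 0.04 Nm while carrying it, which fits. I laid it in the tray.

**Last checks:**
- The final pictures show the first arm level in the cradle, the second flat in the tray, and the gripper clear of both.
- By camera, the cradle arm's hub is about 2 mm from the cradle middle.
- The tray arm's hub is 1–4 mm from the tray centre. My two estimates of that centre disagree by about 5 mm in y (284 and 279), and the hub lies between them at 280.5.
- No check failed.

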